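# Shim the rocking vaporiser stand

### The job

The vaporiser's stand leans and rocks because the foot on its red-banded leg is too short. Using only your fingertips, push the yellow wedge thin end first under that foot until the stand sits level, with the opposite foot down on the bench again, and leave the wedge there. Slide the wedge without picking it up, keep your hand off the vaporiser and its stand and do not shove it out of place, and leave everything else where it is.

Things in the scene. Friction and masses are not known exactly. Their poses are not given: they have to be found in the camera images.
- stand: Loose steel vaporiser with black dial on an aluminium cross stand, 3 kg, 264 mm tall. Origin: bench height under the middle of the cross; z its upright axis. Legs run 140 mm out along +x, -x, +y, -y (26 mm wide, undersides 40 mm up). The vaporiser reaches 56 mm out (filler block: 90 mm over the -x leg, from 84 mm up). At the start it leans 0.064 rad down over the red-banded -x leg.
- foot_short: Foot under the red-banded leg, 125 mm out along the stand's -x, 8 mm too short: a black rubber ball 28 mm across on a 14 mm stem. Origin: lowest point of the ball. On the bench at the start, 8 mm above it when the stand is level. Until then it carries only a few newtons. The other three feet are full length.
- foot_far: The opposite foot, 125 mm out along the stand's +x: the same black ball, full length. Origin: lowest point of the ball. It hangs about 8 mm off the bench at the start and comes down as the short foot rises.
- wedge: Loose yellow wedge lying flat, thin end (+x) towards the short foot: 130 x 46 mm, 0.12 kg, flat back face. Origin: centre of its underside. Its top rises evenly from 2.5 mm (thin edge) to 18 mm (back). Getting the nose under the foot takes 8 to 15 N, then less; level with the foot's middle about 45 mm in from the thin edge. Near 50 mm it jams: pushing on (12 N and up) only slides the whole stand.
- wedge_tip (a point): Middle of the wedge's thin edge, on its underside.
- wedge_back (a point): Middle of the wedge's back face, 9 mm above its underside.
- carton: yellow drug carton, 70 x 70 x 110 mm, loose; leave alone. Origin: centre of its underside.
- agent_bottle: amber glass bottle with yellow cap, 64 mm across, 130 mm tall, loose; leave alone. Origin: centre of its underside.
- white_cup: small white plastic cup, 52 mm across, 42 mm tall, loose; leave alone. Origin: centre of its underside.
- driver: screwdriver lying on the bench, about 200 mm long, loose; leave alone. Origin: middle of its length, on its underside.
- coupling: brass gas coupling standing up, 32 mm across, 45 mm tall, loose; leave alone. Origin: centre of its underside.
- tray: shallow steel tray, 120 x 180 x 35 mm, loose; leave alone. Origin: centre of its underside.
- key: blue filler key standing up, 22 mm across, 60 mm tall, loose; leave alone. Origin: centre of its underside.
There are look-alikes about, which are no part of the job. Of the things like the wedge, leave any that is pink or white; of the rest the smaller one is meant.

How it is judged:
By the outcome, as a careful person would: the job done as asked, in the order asked, and still so for the second after the job is handed in, with the robot touching nothing.
It also fails if it takes over 48 s, if anything falls off the work surface, if the arm or the gripper's body presses on something with over 40 N, if the wrist force passes 120 N, or if a joint passes its speed limit or range.

### The arm

A 7-joint arm with a two-finger parallel gripper is mounted at the origin on the work surface. World frame = base frame: x ahead of the robot, y to its left, z up, the work surface at z = 0. Lengths are in m, angles in rad, forces in N, time in s.
With the tool pointing down it reaches from about 0.425 to 0.95 m from the base axis. Payload 16.7 kg.
Tool frame: the origin (TCP) lies on the mounting face of the last link; the fingertips stand 199 mm ahead of it and the grasp point (between the pads) lies 180 mm ahead of it (manip.grasp_offset is the distance from the TCP to the grasp point, in m); z points along the fingers, y is the line along which they close (so a half turn about z gives the same grasp; the last joint's range is limited). The gripper opens to 94 mm and grips with 3 to 60 N. Pads are 16 mm wide; open, the fingers measure 119 mm over their backs; the gripper's body (75 mm by 177 mm) begins 78 mm behind the grasp point.
Start: joints at [1.161, 0.426, 0.074, 1.606, -0.034, 1.111, -0.067], TCP at [0.173, -0.652, 0.405] pointing down, gripper open.
Joint ranges: [-2.85, 2.85], [-0.5, 2.14], [-1.23, 1.37], [0.21, 2.46], [-1.02, 4.16], [0.16, 2.05], [-2.73, 2.73]. Speed limits (rad/s): [1.89, 1.89, 2.39, 2.39, 3.01, 3.01, 3.01].

### API

Orientations are given as [roll, pitch, yaw] about the fixed x, y, z axes, in that order (R = Rz(yaw) Ry(pitch) Rx(roll)).
In Python, from station import manip gives the robot as it stands.
- The arm moves only by the tool play_rows, never from a script. Its argument "plan" is a list that holds one entry, the list of rows, each a list of 4 numbers: the shift along the world's x, y, z in mm, then the turn about the world's z in rad. In form: [[[tx, ty, tz, yaw], ...]]. A call has exactly 8 rows; each row is the pose to reach, as a shift and turn from the pose commanded when the call began; what a row does not reach only later rows make up. A row lasts 1/10 s, in which the tool goes at most 50 mm and 8.59 degrees, less where a joint would pass 70% of its speed; a pose out of reach is approached as far as the arm can. A call with a gripper value outside its range is refused whole. "grip" is the finger opening in mm, from 0 to 94, set as the call begins (left out, the last holds). The fingers move at their own pace and stop on an object; the grip force is fixed at half the most. Time passes only in rows, so rows that repeat a pose let the fingers close, or fill a call up. It gives the time, the measured TCP pose, the force, the opening and the grip force at its end, in the units of the state.
- manip.sense(): the state, without advancing time (a new reading comes with each control period).
- manip.read_camera(name): name is "side" or "top" or "wrist"; returns a dict with "color" (420x560x3 uint8, red, green, blue), "vfov" (degrees; the focal length in pixels is half the picture's height over the tangent of half this angle, whatever the lens; pixels are square), "cx", "cy" (the principal point, pixels), "view" (4x4, takes a point from world to camera coordinates). Camera axes: x right, y down, z forward; pixel columns grow to the right and rows downward; lengths in m; the calibration is good to about 2 mm. A picture is of the moment at which its call begins. There is no depth.
- manip.job_done(): hands the job in; it is judged then, once.
Trained networks look in a picture, given as the dict that the camera call returned (one of the last four; its "shot" number tells which), for a name from the list of things; names that differ only in an ending like _2 or _b are one class to them, and where a whole thing is asked for, a point or a joint stands for the part that bears it (a point fixed in the world has none). Each returns a list of dicts, best first, with "p" (0 to 1); they miss things now and then, are a little off and sometimes report something else, mostly with a low value. They report only what shows in the picture. A call takes as long as a camera call. They do not tell look-alikes from the thing itself.
- manip.trace(picture, query): "pixels" (420x560 bool, what is visible of it) and "extent" ([left, top, width, height] in pixels, round what is visible of it).
- manip.mark_of(picture, query): "point" ([row, column] in pixels: a listed point, or the origin of a listed thing).
The state is a dict: "time_s": time; "joint_pos": joint angles; "joint_velocities": joint speeds; "effort": joint torques, N m; "position": TCP position; "eef_rot": TCP orientation; "force": force on the tool from outside, world axes, zero at the start; "ft_torque": the same for the moment, N m; "finger_gap": opening from 0.0 (shut) to 1.0 (fully open); "grasp_force": force on a finger pad.
Only numpy, scipy, OpenCV 4.12 (cv2) and the standard library are available. Lean on these libraries where they do the work, as an engineer would, in place of code of your own. Each camera call takes 0.05 s, during which the arm holds its last target. There are 200 camera calls.

## Working session

There is one attempt and no reset: what is moved stays moved. The work goes in short steps, Python scripts to look and compute and a tool call to move; the robot and the scene stay as the last step left them, time stands still between calls to the robot, and variables do not carry over. Pictures are saved under pics/ and viewed, at most 10 in all, crops included, and the job is handed in when it is done.

Besides the shell and the picture viewer there is one more tool, called after "Emit:" in YAML: its name, and indented under it one key for each argument. play_rows: Moves the arm, as the interface text tells. Its arguments: {"type":"object","properties":{"plan":{"type":"array","items":{"type":"array","items":{"type":"array","items":{"type":"number"}}}},"grip":{"type":"number"}},"required":["plan"]}

```bash
mkdir -p pics; cat > h.py <<'E'
import numpy as np, cv2
from station import manip
def K(p):
    f=210/np.tan(np.radians(p["vfov"])/2); return f
def ray(p,r,c):
    f=K(p);V=np.array(p["view"]);R=V[:3,:3];t=V[:3,3]
    return -R.T@t, R.T@np.array([(c-p["cx"])/f,(r-p["cy"])/f,1])
def at(p,rc,z=0):
    o,d=ray(p,*rc); return o+d*(z-o[2])/d[2]
def proj(p,X):
    V=np.array(p["view"]);q=V[:3,:3]@np.array(X)+V[:3,3];return (p["cy"]+K(p)*q[1]/q[2],p["cx"]+K(p)*q[0]/q[2])
def save(p,n): cv2.imwrite("pics/"+n,cv2.cvtColor(p["color"],cv2.COLOR_RGB2BGR))
E
python3 - <<'E'
from h import *
np.set_printoptions(precision=3,suppress=True)
for n in("top","side"):
    p=manip.read_camera(n); save(p,n+"0.png")
    print(n,p["vfov"],ray(p,210,280))
    for q,z in(("stand",0),("foot_short",0),("foot_far",.008),("wedge",0),("wedge_tip",0),("wedge_back",.009)):
        for m in manip.mark_of(p,q)[:4]: print(q,round(m["p"],2),np.round(m["point"]),at(p,m["point"],z))
s=manip.sense();print(s["position"],s["eef_rot"],s["finger_gap"],s["time_s"])
E
```

```text
top 57.7407937910129 (array([0.324, 0.017, 0.978]), array([ 0.163, -0.015, -0.986]))
stand 0.75 [182. 314.] [ 0.56  -0.088  0.   ]
wedge 0.84 [260. 219.] [0.357 0.158 0.   ]
wedge 0.84 [338. 161.] [0.17  0.298 0.   ]
wedge 0.7 [200. 224.] [0.512 0.149 0.   ]
wedge 0.61 [139. 215.] [0.68  0.173 0.   ]
wedge_tip 0.93 [231. 206.] [0.431 0.192 0.   ]
wedge_tip 0.89 [158. 196.] [0.627 0.224 0.   ]
wedge_tip 0.75 [321. 193.] [0.209 0.221 0.   ]
wedge_tip 0.58 [201. 250.] [0.511 0.081 0.   ]
wedge_back 0.82 [204. 203.] [0.503 0.201 0.009]
wedge_back 0.81 [359. 129.] [0.123 0.371 0.009]
wedge_back 0.78 [292. 231.] [0.279 0.126 0.009]
wedge_back 0.75 [118. 224.] [0.735 0.149 0.009]
side 50.38089588820774 (array([0.372, 0.863, 0.806]), array([ 0.097, -0.749, -0.656]))
stand 0.7 [202. 256.] [ 0.564 -0.083  0.   ]
foot_short 0.41 [231. 261.] [0.53  0.031 0.   ]
foot_short 0.23 [280. 259.] [0.506 0.198 0.   ]
wedge 0.9 [270. 186.] [0.684 0.189 0.   ]
wedge 0.83 [261. 256.] [0.523 0.138 0.   ]
wedge 0.77 [337. 412.] [0.165 0.304 0.   ]
wedge 0.56 [272. 323.] [0.36  0.151 0.   ]
wedge_tip 0.89 [283. 202.] [0.633 0.224 0.   ]
wedge_tip 0.87 [279. 292.] [0.431 0.184 0.   ]
wedge_tip 0.73 [243. 262.] [0.52  0.076 0.   ]
wedge_tip 0.64 [304. 386.] [0.215 0.227 0.   ]
wedge_back 0.91 [252. 166.] [0.744 0.149 0.009]
wedge_back 0.85 [284. 257.] [0.508 0.215 0.009]
wedge_back 0.79 [370. 438.] [0.123 0.378 0.009]
wedge_back 0.58 [262. 359.] [0.276 0.115 0.009]
[ 0.173 -0.652  0.405] [ 3.142 -0.     0.26 ] 1.001076907432346 0.7
```

View pics/top0.png

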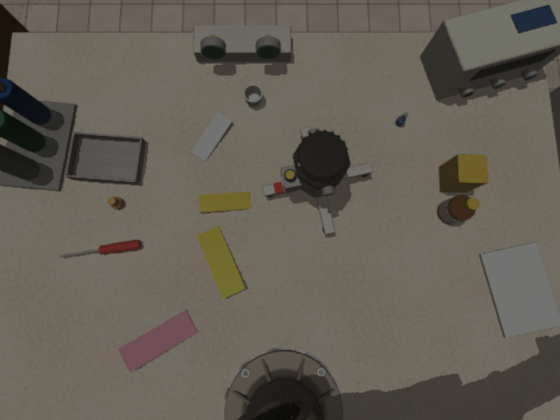

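View pics/side0.png

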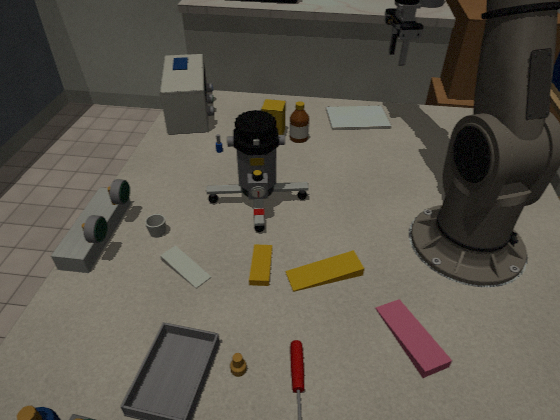

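Top view: the small yellow wedge is at about (row 202, col 225) with its thin end towards the red-banded leg (188, 275). The big yellow, pink and white look-alikes are separate. Next I'll refine the wedge outline and the foot line.

```bash
python3 - <<'E'
from h import *
np.set_printoptions(precision=4,suppress=True)
for n in("top","side"):
    p=manip.read_camera(n)
    for t in manip.trace(p,"wedge"):
        r,c=np.nonzero(t["pixels"]); 
        a=at(p,(r.mean(),c.mean()),.005)
        if abs(a[0]-.515)<.05 and abs(a[1]-.145)<.04:
            P=np.array([at(p,(i,j),.005)[:2] for i,j in zip(r,c)],np.float32)
            b=cv2.minAreaRect(P*1000); print(n,"wedge",b, cv2.boxPoints(b).tolist())
    for q in("foot_short","foot_far","stand"):
        for t in manip.trace(p,q)[:2]:
            l,tp,w,h=t["extent"];print(n,q,round(t["p"],2),t["extent"],"bottom-mid",at(p,(tp+h,l+w/2),.003),"mid z14",at(p,(tp+h/2,l+w/2),.014))
    # red band centroid, on leg top ~ z .05
    hsv=cv2.cvtColor(p["color"],cv2.COLOR_RGB2HSV)
    m=((hsv[...,0]<8)|(hsv[...,0]>172))&(hsv[...,1]>150)&(hsv[...,2]>60)
    k,l,s,c=cv2.connectedComponentsWithStats(m.astype(np.uint8))
    for i in range(1,k):
        if s[i,4]>15: print("red",s[i],c[i],at(p,c[i][::-1],.052))
    save(p,"x.png")
    im=cv2.imread("pics/x.png"); cr=im[130:250,180:400] if n=="top" else im[140:300,170:340]
    cv2.imwrite(f"pics/{n}1.png",cv2.resize(cr,None,fx=3.5,fy=3.5,interpolation=cv2.INTER_CUBIC))
E
```

```text
top wedge ((506.5628356933594, 148.1554412841797), (49.9895133972168, 133.34359741210938), 4.407261371612549) [[476.5185852050781, 212.70936584472656], [486.7654113769531, 79.76006317138672], [536.6070556640625, 83.60151672363281], [526.3602294921875, 216.55081176757812]]
top foot_short 0.43 [205.0, 194.0, 45.4, 21.0] bottom-mid [0.4731 0.1371 0.003 ] mid z14 [0.4987 0.1361 0.014 ]
top stand 0.59 [262.2, 127.7, 111.7, 108.0] bottom-mid [ 0.4171 -0.0953  0.003 ] mid z14 [ 0.5569 -0.0979  0.014 ]
red [274 183   9  11  75] [278.0133 187.6533] [0.5333 0.0068 0.052 ]
red [ 99 241  40  12 307] [119.4072 246.7296] [0.3905 0.391  0.052 ]
side wedge ((508.4803161621094, 150.68304443359375), (46.108306884765625, 129.479736328125), 4.972441673278809) [[479.9015197753906, 213.18099975585938], [491.1243591308594, 84.18856811523438], [537.05908203125, 88.18508911132812], [525.8363037109375, 217.17752075195312]]
side foot_short 0.18 [230.6, 353.5, 15.1, 25.5] bottom-mid [0.5039 0.4444 0.003 ] mid z14 [0.5074 0.4246 0.014 ]
side stand 0.74 [203.1, 108.0, 107.7, 121.4] bottom-mid [0.5395 0.0313 0.003 ] mid z14 [ 0.583  -0.2202  0.014 ]
red [254 209  10   6  60] [258.5 211.5] [0.5368 0.0158 0.052 ]
red [291 340  13  49 554] [296.8087 364.3935] [0.3947 0.4277 0.052 ]
```

View pics/side1.png

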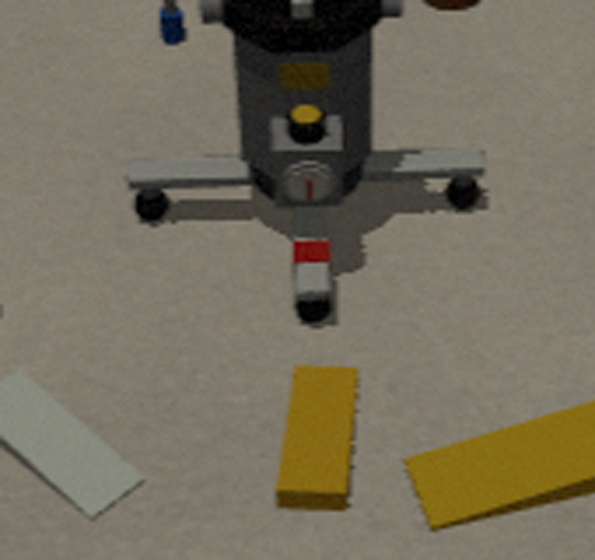

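View pics/top1.png

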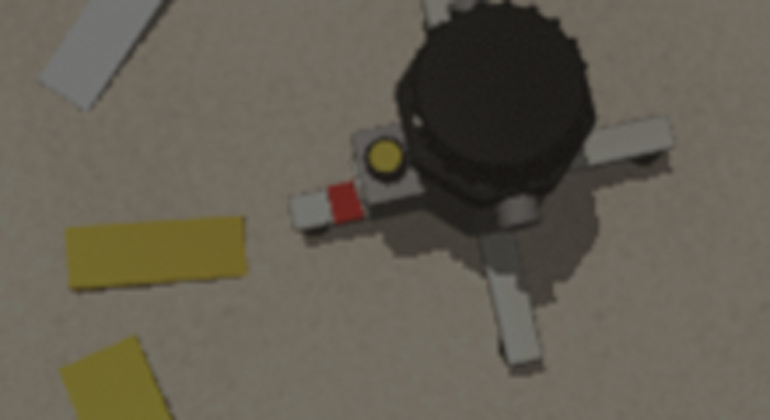

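Side crop: the short foot's ball is at crop (314,307), i.e. full-picture (row 228, col 260). The side feet are at (205,150) and (192,462), and the wedge's thin edge is at y≈367, just in front of the foot.

```bash
python3 - <<'E'
from h import *
np.set_printoptions(precision=4,suppress=True)
p=manip.read_camera("side")
f=lambda x,y,z:at(p,(140+(y-1.25)/3.5,170+(x-1.25)/3.5),z)
F=f(314,307,.014);A=f(150,205,.014);B=f(462,192,.014)
print("foot",F,"side",A,B,np.linalg.norm(A-B),"mid",(A+B)/2,np.linalg.norm(F-(A+B)/2),"perp dir",np.degrees(np.arctan2(*(B-A)[[1,0]])))
T=f(325.5,366,.0025);K_=f(312,508,0);print("tip",T,"back",K_,np.linalg.norm(T-K_))
for a,b in(((A+B)/2,F),(F,T),(T,K_)):
    d=a-b;print(np.degrees(np.arctan2(d[1],d[0])))
p=manip.read_camera("top")
g=lambda x,y,z:at(p,(130+(y-1.25)/3.5,180+(x-1.25)/3.5),z)
print("tip",g(244,245,.0025),"back",g(69.5,258,.012))
print("foot leg end",g(292,214,.046), "opp leg end",g(671,133,.062),"y leg",g(524,363,.053))
E
```

```text
foot [0.5323 0.0342 0.014 ] side [ 0.6812 -0.0645  0.014 ] [ 0.437  -0.1157  0.014 ] 0.24951957199444688 mid [ 0.5591 -0.0901  0.014 ] 0.1271544667779161 perp dir -168.1561612287232
tip [0.5161 0.0822 0.0025] back [0.5041 0.2103 0.    ] 0.1287154712479485
-77.85825061367952
-71.28216716221907
-84.65610044505765
tip [0.5131 0.0813 0.0025] back [0.5026 0.2088 0.012 ]
foot leg end [0.5269 0.0442 0.046 ] opp leg end [ 0.5802 -0.2263  0.062 ] y leg [ 0.4178 -0.1174  0.053 ]
```

Emit:
play_rows:
  plan:
    - [[20, 20, 50, 0], [40, 40, 100, 0], [70, 70, 150, 0.1], [110, 110, 180, 0.2], [150, 150, 180, 0.3], [190, 190, 180, 0.4], [230, 230, 180, 0.5], [260, 270, 180, 0.6]]
  grip: 20

```text
time_s: 2.1
position: [0.3975, -0.423, 0.5836]
eef_rot: [3.141, 0.0, 0.864]
force: [0.4, -0.8, -1.1]
finger_gap: 0.355
grasp_force: 0.0
```

Emit:
play_rows:
  plan:
    - [[20, 50, 0, 0.1], [40, 100, 0, 0.2], [60, 150, 0, 0.3], [75, 200, 0, 0.4], [80, 250, 0, 0.5], [80, 300, 0, 0.6], [80, 350, 0, 0.7], [80, 400, 0, 0.8]]

```text
time_s: 2.9
position: [0.4758, -0.0362, 0.5833]
eef_rot: [3.141, 0.0, 1.664]
force: [1.4, -0.1, -0.1]
finger_gap: 0.218
grasp_force: 0.0
```

Emit:
play_rows:
  plan:
    - [[0, 50, 0, 0], [0, 100, 0, 0], [0, 150, 0, 0], [0, 200, 0, 0], [0, 230, 0, 0], [0, 230, 0, 0], [0, 230, 0, 0], [0, 230, 0, 0]]

```text
time_s: 3.7
position: [0.4765, 0.1907, 0.5829]
eef_rot: [-3.141, 0.0, 1.658]
force: [-0.5, -0.8, -0.2]
finger_gap: 0.215
grasp_force: 0.0
```

Emit:
play_rows:
  plan:
    - [[12, 30, -40, 0], [24, 54, -80, 0], [24, 54, -130, 0], [24, 54, -180, 0], [24, 54, -230, 0], [24, 54, -270, 0], [24, 54, -300, 0], [24, 54, -310, 0]]

```text
time_s: 4.5
position: [0.5001, 0.244, 0.2703]
eef_rot: [-3.138, 0.002, 1.658]
force: [0.4, -0.5, 0.2]
finger_gap: 0.211
grasp_force: 0.0
```

```bash
python3 - <<'E'
from h import *
np.set_printoptions(precision=4,suppress=True)
s=manip.sense();print(s["position"],s["eef_rot"],s["force"],s["finger_gap"])
p=manip.read_camera("wrist");save(p,"w0.png")
for q,z in(("wedge",0),("wedge_tip",0),("wedge_back",.009)):
    for m in manip.mark_of(p,q)[:2]: print(q,round(m["p"],2),np.round(m["point"]),at(p,m["point"],z))
E
```

```text
[0.5001 0.244  0.2703] [-3.1379  0.0017  1.6581] [ 0.3534 -0.5195  0.2372] 0.21117544645781666
wedge 0.91 [313.  92.] [0.3545 0.1555 0.    ]
wedge 0.66 [336. 282.] [0.5092 0.1473 0.    ]
wedge_tip 0.91 [281. 190.] [0.4332 0.1905 0.    ]
wedge_tip 0.86 [403. 280.] [0.5137 0.0787 0.    ]
wedge_back 0.72 [269. 281.] [0.5028 0.2119 0.009 ]
```

View pics/w0.png

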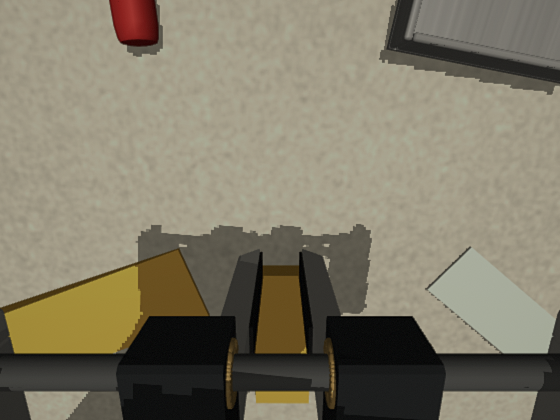

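The wrist view shows the fingers (cols 240–330) straddling the wedge's axis (col ~282), behind its back edge (row ~267). Lowering now.

Emit:
play_rows:
  plan:
    - [[0, 0, -30, 0], [0, 0, -50, 0], [0, 0, -64, 0], [0, 0, -64, 0], [0, -5, -64, 0], [1, -10, -64, 0], [1, -15, -64, 0], [1, -15, -64, 0]]

```text
time_s: 5.5
position: [0.5017, 0.2297, 0.2096]
eef_rot: [3.141, 0.0, 1.658]
force: [0.5, -0.9, -0.8]
finger_gap: 0.208
grasp_force: 0.0
```

Emit:
play_rows:
  plan:
    - [[0, -3, 0, 0], [0, -6, 0, 0], [1, -9, 0, 0], [1, -11, 0, 0], [1, -12, 0, 0], [1, -13, 0, 0], [1, -13, 0, 0], [1, -13, 0, 0]]

```text
time_s: 6.3
position: [0.5023, 0.2178, 0.209]
eef_rot: [-3.141, 0.0, 1.66]
force: [0.2, -0.2, 0.1]
finger_gap: 0.212
grasp_force: 0.0
```

```bash
cat > look.py <<'E'
from h import *
np.set_printoptions(precision=4,suppress=True)
s=manip.sense();print(s["time_s"],s["position"],s["eef_rot"],s["force"],s["finger_gap"])
for n in("side","top"):
    p=manip.read_camera(n); save(p,n+"_l.png")
    for q,z in(("wedge_tip",0),("wedge_back",.009),("foot_short",.0)):
        for m in manip.mark_of(p,q):
            a=at(p,m["point"],z)
            if abs(a[0]-.52)<.06 and -.1<a[1]<.235: print(n,q,round(m["p"],2),np.round(m["point"]),a)
    for t in manip.trace(p,"wedge"):
        r,c=np.nonzero(t["pixels"]); a=at(p,(r.mean(),c.mean()),.005)
        if abs(a[0]-.52)<.035 and a[1]<.2:
            P=np.array([at(p,(i,j),.006)[:2] for i,j in zip(r,c)],np.float32)
            print(n,cv2.minAreaRect(P*1000))
E
python3 look.py
```

```text
6.3 [0.5023 0.2178 0.209 ] [-3.1414  0.      1.6598] [ 0.2254 -0.1587  0.129 ] 0.21213564135753432
side ((502.7792053222656, 164.78875732421875), (35.0892333984375, 88.58290100097656), 12.745010375976562)
```

Emit:
play_rows:
  plan:
    - [[0, -3, -4, 0], [0, -7, -4, 0.02], [0, -12, -4, 0.04], [0, -17, -4, 0.055], [0, -22, -4, 0.07], [-1, -27, -4, 0.085], [-1, -31, -4, 0.1], [-1, -35, -4, 0.11]]

```text
time_s: 7.6
position: [0.5013, 0.1823, 0.2051]
eef_rot: [3.142, -0.0, 1.771]
force: [-0.3, 0.5, -1.1]
finger_gap: 0.211
grasp_force: 0.2
```

```bash
python3 look.py; python3 -c "
import cv2
a=cv2.imread('pics/side_l.png')[140:290,190:330];b=cv2.imread('pics/top_l.png')[130:250,180:400]
a=cv2.resize(a,None,fx=3,fy=3,interpolation=2);b=cv2.resize(b,(370,202),interpolation=2)
import numpy as np
o=np.zeros((450,800,3),np.uint8);o[:,:420]=a;o[:202,425:795]=b;cv2.imwrite('pics/c1.png',o)"
```

```text
7.6 [0.5013 0.1823 0.2051] [ 3.1416 -0.      1.7707] [-0.3365  0.4824 -1.139 ] 0.21120951507123947
side wedge_back 0.56 [268. 258.] [0.5119 0.1689 0.009 ]
side ((512.6409301757812, 129.3059539794922), (20.059009552001953, 96.24107360839844), 9.09531307220459)
```

View pics/c1.png

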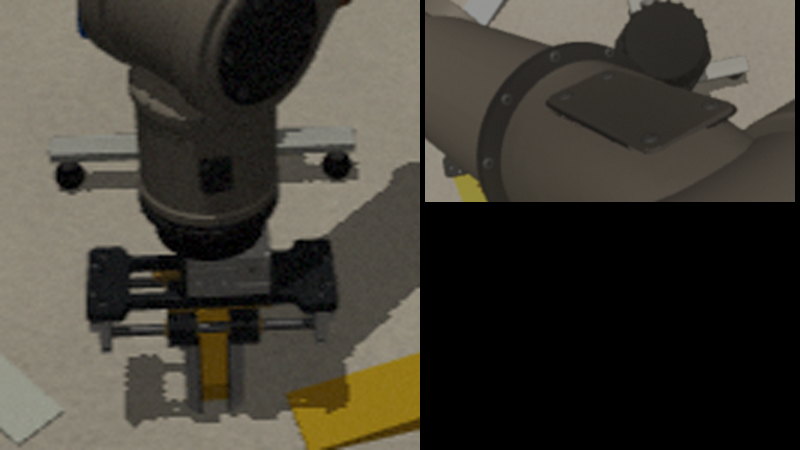

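Side crop: the fingertips stand just behind the wedge's back (crop 215,395), and the wedge lies between them in line with the leg. I'll push on slowly in the leg direction and watch the force.

```bash
cat > back.py <<'E'
from h import *
np.set_printoptions(precision=4,suppress=True)
s=manip.sense()
P=s["position"];y=s["eef_rot"][2]
u=np.array([np.cos(y-np.pi),np.sin(y-np.pi)]);h=y-np.pi+ -0 
h=np.array([np.sin(y-np.pi)*-1,np.cos(y-np.pi)]); h=np.array([np.cos(y+np.pi),np.sin(y+np.pi)])
p=manip.read_camera("side")
hsv=cv2.cvtColor(p["color"],cv2.COLOR_RGB2HSV)
m=(hsv[...,0]>15)&(hsv[...,0]<32)&(hsv[...,1]>160)&(hsv[...,2]>40)
r0,c0=proj(p,[P[0],P[1],.009])
for c in range(int(c0)-2,int(c0)+3):
    rr=[r for r in range(int(r0)-25,int(r0)+15) if m[r,c]]
    if rr:
        a=at(p,(max(rr)+1,c),0)[:2]; print(c,max(rr),a,"tcp->back dist",np.hypot(*(a-P[:2])))
F=np.array([.5323,.0342]); print("tcp",P[:2],"yaw",y,"force",s["force"],"t",s["time_s"],"tcp-foot",np.hypot(*(P[:2]-F)))
p2=manip.read_camera("top")
for q in("stand",):
    for k in(p,p2):
        for t in manip.trace(k,q)[:1]: print(t["extent"])
E
python3 back.py
```

```text
259 272 [0.5096 0.1751] tcp->back dist 0.01137905214662011
260 272 [0.5073 0.1748] tcp->back dist 0.010053331764286688
261 272 [0.5049 0.1745] tcp->back dist 0.009155840408554567
262 272 [0.5026 0.1742] tcp->back dist 0.008818442234580937
263 272 [0.5002 0.1738] tcp->back dist 0.009103752150823163
tcp [0.5013 0.1829] yaw 1.7699423772019898 force [-0.0891 -0.1599  0.6377] t 8.1 tcp-foot 0.15188567382117962
[206.6, 182.9, 101.4, 19.7]
[288.9, 124.7, 87.3, 58.7]
```

Emit:
play_rows:
  plan:
    - [[1, -3, 0, 0.01], [1, -6, 0, 0.01], [2, -9, 0, 0.01], [2, -12, 0, 0.01], [3, -14, 0, 0.01], [3, -16, 0, 0.01], [4, -18, 0, 0.01], [4, -20, 0, 0.01]]

```text
time_s: 9.1
position: [0.5054, 0.1626, 0.2051]
eef_rot: [3.141, -0.0, 1.78]
force: [-1.4, 3.9, 0.2]
finger_gap: 0.214
grasp_force: 2.0
```

```bash
python3 back.py
```

```text
259 266 [0.5128 0.1565] tcp->back dist 0.009552707178605829
260 266 [0.5104 0.1562] tcp->back dist 0.00812696002589307
261 266 [0.508  0.1559] tcp->back dist 0.007233132351479645
262 266 [0.5057 0.1555] tcp->back dist 0.007075929294264039
263 266 [0.5033 0.1552] tcp->back dist 0.007700752101711825
tcp [0.5054 0.1626] yaw 1.7796890441795474 force [-1.3682  3.909   0.1605] t 9.1 tcp-foot 0.13119687710665548
[203.2, 181.4, 107.7, 20.8]
[295.0, 126.5, 79.0, 54.8]
```

Emit:
play_rows:
  plan:
    - [[1, -3, 0, 0], [1, -5, 0, 0], [2, -8, 0, 0], [2, -10, 0, 0], [3, -13, 0, 0], [3, -15, 0, 0], [4, -18, 0, 0], [4, -20, 0, 0]]

```text
time_s: 10.1
position: [0.5095, 0.1424, 0.205]
eef_rot: [-3.142, 0.0, 1.779]
force: [-0.6, 3.3, -0.0]
finger_gap: 0.215
grasp_force: 1.6
```

```bash
python3 back.py
```

```text
259 260 [0.516  0.1374] tcp->back dist 0.008233499780402971
260 259 [0.5142 0.1338] tcp->back dist 0.009742885475355817
261 259 [0.5118 0.1335] tcp->back dist 0.00915326481851989
262 259 [0.5094 0.1332] tcp->back dist 0.009191919073004044
263 259 [0.5069 0.1328] tcp->back dist 0.009851582645786965
tcp [0.5095 0.1424] yaw 1.7794903870055407 force [-0.5612  3.297  -0.0192] t 10.1 tcp-foot 0.11054727997542542
[204.4, 181.3, 104.9, 20.7]
[294.6, 127.5, 80.3, 48.1]
```

Emit:
play_rows:
  plan:
    - [[0, -2, 0, 0], [1, -4, 0, 0], [1, -6, 0, 0], [1, -7, 0, 0], [2, -8, 0, 0], [2, -10, 0, 0], [2, -11, 0, 0], [2, -11, 0, 0]]

```text
time_s: 11.1
position: [0.5114, 0.1314, 0.205]
eef_rot: [-3.142, 0.0, 1.78]
force: [0.2, 0.2, -0.7]
finger_gap: 0.212
grasp_force: 0.4
```

```bash
python3 back.py;python3 -c "
from h import *
p=manip.read_camera('side');save(p,'s.png')
a=cv2.imread('pics/s.png')[120:270,190:330];cv2.imwrite('pics/c2.png',cv2.resize(a,None,fx=4,fy=4,interpolation=2))"
```

```text
259 256 [0.5183 0.1244] tcp->back dist 0.009872201872227251
260 256 [0.5158 0.124 ] tcp->back dist 0.008647001774967952
261 256 [0.5134 0.1237] tcp->back dist 0.008005837505055855
262 256 [0.511  0.1234] tcp->back dist 0.008088962231142862
263 256 [0.5086 0.123 ] tcp->back dist 0.008876194256923625
tcp [0.5114 0.1314] yaw 1.77950654660376 force [ 0.1523  0.2313 -0.7226] t 11.1 tcp-foot 0.0994685434034877
[204.8, 181.1, 107.3, 47.4]
[296.1, 126.0, 80.6, 50.4]
```

View pics/c2.png

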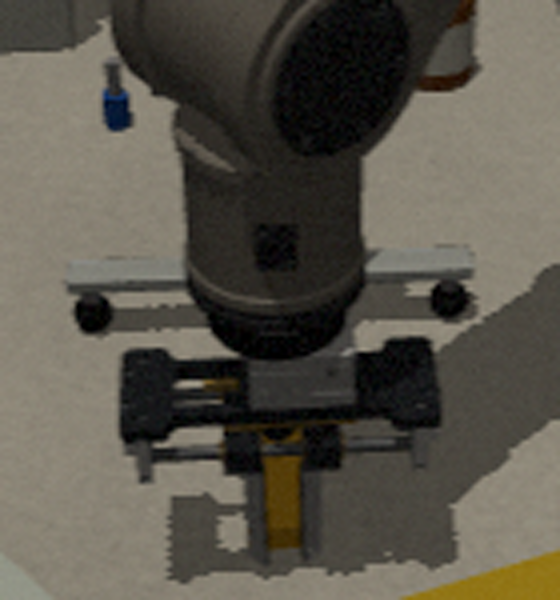

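The crop shows the side feet (row 305–315) still in place and the wedge running under the red leg between the fingers. I'll push 3 mm more, then back off and look.

Emit:
play_rows:
  plan:
    - [[0, -1, 0, 0], [0, -2, 0, 0], [1, -3, 0, 0], [1, -3, 0, 0], [0, 5, 0, 0], [-3, 20, 0, 0], [-9, 50, 10, 0], [-15, 80, 40, 0]]

```text
time_s: 12.15
position: [0.4951, 0.2131, 0.2437]
eef_rot: [-3.138, 0.0, 1.78]
force: [0.6, -0.7, 0.9]
finger_gap: 0.212
grasp_force: 0.0
```

Emit:
play_rows:
  plan:
    - [[0, 0, 40, 0], [0, 0, 85, 0], [-30, 30, 130, 0], [-60, 70, 160, 0], [-100, 110, 160, 0], [-120, 150, 160, 0], [-120, 150, 160, 0], [-120, 150, 160, 0]]

```text
time_s: 12.95
position: [0.3734, 0.365, 0.4056]
eef_rot: [3.141, -0.001, 1.786]
force: [0.8, -0.6, 0.4]
finger_gap: 0.214
grasp_force: 0.0
```

```bash
cat > chk.py <<'E'
import sys
from h import *
np.set_printoptions(precision=4,suppress=True)
print(manip.sense()["time_s"],manip.sense()["position"])
ims=[]
for n in("side","top"):
    p=manip.read_camera(n);save(p,n+"_c.png");im=cv2.imread(f"pics/{n}_c.png")
    for q,z in(("wedge_tip",0),("wedge_back",.009),("stand",0),("foot_short",.006)):
        for m in manip.mark_of(p,q):
            a=at(p,m["point"],z)
            if abs(a[0]-.53)<.06 and -.12<a[1]<.18: print(n,q,round(m["p"],2),a)
    for lab,X in(("before cap",0),):pass
    c=im[90:270,190:330] if n=="side" else im[120:250,200:390]
    ims.append(c)
a=cv2.resize(ims[0],(420,540),interpolation=2);b=cv2.resize(ims[1],(380,260),interpolation=2)
b0=cv2.resize(cv2.imread("pics/top0.png")[120:250,200:390],(380,260),interpolation=2)
o=np.zeros((540,800,3),np.uint8);o[:,:420]=a;o[:260,420:]=b;o[270:530,420:]=b0;cv2.imwrite(sys.argv[1],o)
E
python3 chk.py pics/c3.png
```

```text
12.95 [0.3734 0.365  0.4056]
side wedge_tip 0.92 [ 0.5367 -0.0109  0.    ]
side wedge_back 0.83 [0.5169 0.1104 0.009 ]
side stand 0.89 [ 0.5588 -0.0968  0.    ]
side foot_short 0.57 [0.5397 0.0226 0.006 ]
top wedge_tip 0.87 [ 0.5438 -0.0055  0.    ]
top wedge_back 0.89 [0.5145 0.1007 0.009 ]
top wedge_back 0.44 [ 0.5375 -0.0021  0.009 ]
top stand 0.55 [ 0.5656 -0.0853  0.    ]
top stand 0.23 [0.5111 0.1228 0.    ]
```

View pics/c3.png

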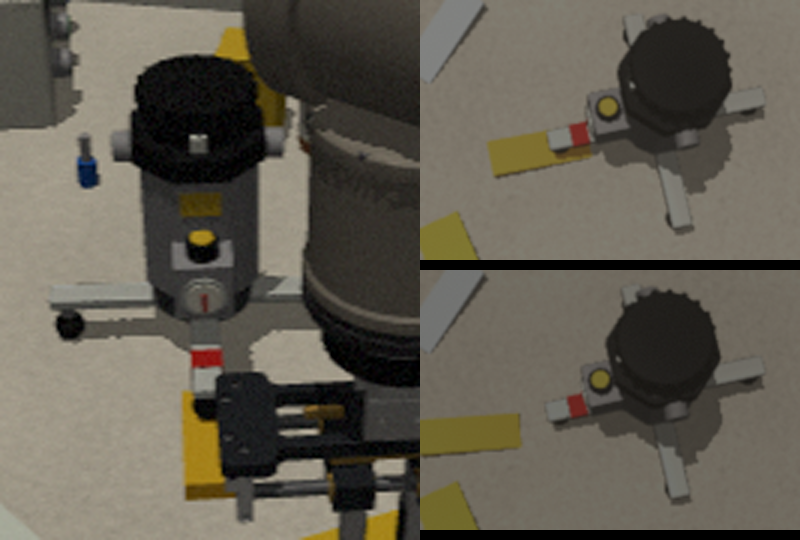

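The wedge is under the foot and the stand has risen: the dial moved about 6 px in the top view while the side leg hardly moved. I'll measure the remaining tilt against the prediction for level.

```bash
cat > tilt.py <<'E'
from h import *
np.set_printoptions(precision=2,suppress=True)
u=np.array([.2105,-.9776,0]);v=np.array([.9776,.2105,0]);O=np.array([.5591,-.0901,0])
def W(q,t): # stand pt, lean t toward -x
    x,y,z=q; return O+u*(x*np.cos(t)-z*np.sin(t))+v*0+np.array([-u[1],u[0],0])*y+np.array([0,0,1])*(z*np.cos(t)+x*np.sin(t))
for n in("top","side"):
    p=manip.read_camera(n);save(p,n+"_t.png")
    a=cv2.imread(f"pics/{n}0.png",0);b=cv2.cvtColor(p["color"],cv2.COLOR_RGB2GRAY)
    for name,q,h in(("dial",(0,0,.25),28 if n=="top" else 22),("filler",(-.075,0,.115),9),("band",(-.1,0,.05),6),("legR",(0,-.13,.05),8),("legL",(0,.13,.05),8),("legfar",(.13,0,.05),8)):
        r,c=map(round,proj(p,W(q,.064)))
        if name=="dial" and n=="side": r,c=125,256
        T=a[r-h:r+h+1,c-h:c+h+1];S=b[r-h-14:r+h+15,c-h-14:c+h+15]
        m=cv2.matchTemplate(S,T,cv2.TM_CCOEFF_NORMED);_,s,_,(x,y)=cv2.minMaxLoc(m)
        def sub(f,i): 
            return i+(0.5*(f[i-1]-f[i+1])/(f[i-1]-2*f[i]+f[i+1]) if 0<i<28 else 0)
        d=np.array([sub(m[:,x],y)-14,sub(m[y],x)-14])
        e=[np.array(proj(p,W(q,t)))-np.array(proj(p,W(q,.064))) for t in(.03,0)]
        print(n,name,(r,c),"match",round(float(s),2),"moved(r,c)",d,"expect level",e[1],"half",e[0])
E
python3 tilt.py
```

```text
top dial (154, 320) match 0.95 moved(r,c) [-1.52  6.03] expect level [-1.76  7.82] half [-0.95  4.16]
top filler (179, 285) match 0.9 moved(r,c) [-1.22  3.58] expect level [-1.18  3.07] half [-0.63  1.61]
top band (187, 276) match 0.95 moved(r,c) [-0.84  1.16] expect level [-0.84  1.18] half [-0.44  0.61]
top legR (228, 328) match 0.94 moved(r,c) [-0.21  0.95] expect level [-0.29  1.27] half [-0.15  0.67]
top legL (130, 303) match 0.87 moved(r,c) [-4.92 12.77] expect level [-0.27  1.22] half [-0.15  0.65]
top legfar (166, 366) match 0.94 moved(r,c) [ 0.71 -0.42] expect level [0.61 0.55] half [0.32 0.32]
side dial (125, 256) match 0.9 moved(r,c) [-2.36 -0.28] expect level [-3.51 -0.24] half [-1.92 -0.13]
side filler (187, 258) match 0.88 moved(r,c) [-3.35 -0.23] expect level [-3.32 -0.17] half [-1.78 -0.09]
side band (213, 259) match 0.64 moved(r,c) [-12.48 -14.  ] expect level [-2.66 -0.11] half [-1.4  -0.06]
side legR (185, 304) match 0.56 moved(r,c) [10.54  5.29] expect level [-0.74 -0.14] half [-0.4  -0.07]
side legL (189, 209) match 0.97 moved(r,c) [-0.66 -0.06] expect level [-0.75  0.04] half [-0.41  0.02]
side legfar (158, 255) match 0.94 moved(r,c) [-3.89  0.06] expect level [1.64 0.04] half [0.85 0.02]
```

Emit:
play_rows:
  plan:
    - [[20, -30, 0, 0], [50, -70, 0, 0], [80, -110, 0, 0], [110, -140, -30, 0], [120, -150, -80, 0], [120, -150, -120, 0], [120, -150, -150, 0], [120, -150, -160, 0]]

```text
time_s: 14.35
position: [0.4956, 0.2111, 0.2422]
eef_rot: [-3.137, 0.0, 1.78]
force: [-0.2, -0.2, 0.0]
finger_gap: 0.214
grasp_force: 0.0
```

Emit:
play_rows:
  plan:
    - [[0, 0, -20, 0], [2, -10, -41, 0], [6, -30, -41, 0], [10, -50, -41, 0], [13, -62, -41, 0], [15, -72, -41, 0], [16, -78, -41, 0], [17, -81, -41, 0]]

```text
time_s: 15.15
position: [0.5135, 0.1305, 0.2044]
eef_rot: [3.141, -0.0, 1.779]
force: [1.0, 0.9, 0.6]
finger_gap: 0.215
grasp_force: 0.0
```

Emit:
play_rows:
  plan:
    - [[0, -2, 0, 0], [0, -3, 0, 0], [1, -4, 0, 0], [1, -4, 0, 0], [1, -4, 0, 0], [1, -4, 0, 0], [1, -4, 0, 0], [1, -4, 0, 0]]

```text
time_s: 15.95
position: [0.5143, 0.127, 0.2041]
eef_rot: [3.141, -0.0, 1.78]
force: [-1.1, 5.2, 4.1]
finger_gap: 0.213
grasp_force: 2.6
```

```bash
python3 back.py
```

```text
258 255 [0.5213 0.1214] tcp->back dist 0.008897155904320801
259 255 [0.5188 0.1211] tcp->back dist 0.007431643494341293
260 255 [0.5164 0.1207] tcp->back dist 0.006585250450195946
261 255 [0.514  0.1204] tcp->back dist 0.006600799395190266
262 255 [0.5115 0.1201] tcp->back dist 0.007473084178746205
tcp [0.5143 0.127 ] yaw 1.7799847890417928 force [-1.0803  5.2122  4.0658] t 15.95 tcp-foot 0.094514853731375
[297.5, 125.2, 79.7, 51.4]
```

Emit:
play_rows:
  plan:
    - [[0, -1, 0, 0], [0, -1, 0, 0], [0, -1, 0, 0], [0, -1, 0, 0], [0, -1, 0, 0], [0, -1, 0, 0], [0, -1, 0, 0], [0, -1, 0, 0]]

```text
time_s: 16.95
position: [0.5144, 0.1259, 0.2041]
eef_rot: [3.141, -0.0, 1.78]
force: [-0.5, 4.7, 4.2]
finger_gap: 0.214
grasp_force: 2.5
```

Emit:
play_rows:
  plan:
    - [[0, -1, 0, 0], [0, -1, 0, 0], [0, -1, 0, 0], [0, -1, 0, 0], [0, -1, 0, 0], [0, -1, 0, 0], [0, -1, 0, 0], [0, -1, 0, 0]]

```text
time_s: 17.75
position: [0.5144, 0.1249, 0.2041]
eef_rot: [3.141, -0.0, 1.78]
force: [0.3, 4.8, 2.5]
finger_gap: 0.21
grasp_force: 2.6
```

Emit:
play_rows:
  plan:
    - [[0, -1, 0, 0], [0, -1, 0, 0], [0, -1, 0, 0], [0, -1, 0, 0], [0, -1, 0, 0], [0, -1, 0, 0], [0, -1, 0, 0], [0, -1, 0, 0]]

```text
time_s: 18.55
position: [0.5144, 0.124, 0.2041]
eef_rot: [3.141, -0.0, 1.78]
force: [-0.6, 5.3, 3.0]
finger_gap: 0.213
grasp_force: 2.9
```

```bash
python3 tilt.py | grep -v -e legfar
```

```text
top dial (154, 320) match 0.89 moved(r,c) [-1.83  6.76] expect level [-1.76  7.82] half [-0.95  4.16]
top filler (179, 285) match 0.5 moved(r,c) [-13.33   7.92] expect level [-1.18  3.07] half [-0.63  1.61]
top band (187, 276) match 0.74 moved(r,c) [ 14.   -12.67] expect level [-0.84  1.18] half [-0.44  0.61]
top legR (228, 328) match 0.38 moved(r,c) [11.28 -4.61] expect level [-0.29  1.27] half [-0.15  0.67]
top legL (130, 303) match 0.87 moved(r,c) [-4.93 13.13] expect level [-0.27  1.22] half [-0.15  0.65]
side dial (125, 256) match 0.52 moved(r,c) [6.7  6.96] expect level [-3.51 -0.24] half [-1.92 -0.13]
side filler (187, 258) match 0.29 moved(r,c) [ 4.37 -0.04] expect level [-3.32 -0.17] half [-1.78 -0.09]
side band (213, 259) match 0.79 moved(r,c) [-7.09 -0.62] expect level [-2.66 -0.11] half [-1.4  -0.06]
side legR (185, 304) match 0.96 moved(r,c) [-0.72  0.  ] expect level [-0.74 -0.14] half [-0.4  -0.07]
side legL (189, 209) match 0.97 moved(r,c) [-0.74 -0.09] expect level [-0.75  0.04] half [-0.41  0.02]
```

Emit:
play_rows:
  plan:
    - [[0, -1, 0, 0], [0, -1, 0, 0], [0, -1, 0, 0], [0, -1, 0, 0], [0, -1, 0, 0], [0, -1, 0, 0], [0, -1, 0, 0], [0, -1, 0, 0]]

```text
time_s: 19.45
position: [0.5144, 0.1231, 0.2041]
eef_rot: [3.141, -0.001, 1.78]
force: [-0.1, 6.8, 1.8]
finger_gap: 0.212
grasp_force: 3.3
```

Emit:
play_rows:
  plan:
    - [[0, -1, 0, 0], [0, -1, 0, 0], [0, -1, 0, 0], [0, -1, 0, 0], [0, -1, 0, 0], [0, -1, 0, 0], [0, -1, 0, 0], [0, -1, 0, 0]]

```text
time_s: 20.25
position: [0.5144, 0.1222, 0.2041]
eef_rot: [3.141, -0.001, 1.78]
force: [-1.6, 6.5, 2.8]
finger_gap: 0.215
grasp_force: 3.7
```

```bash
python3 tilt.py | grep -e "top dial" -e "side leg[RL]"
```

```text
top dial (154, 320) match 0.89 moved(r,c) [-1.87  6.93] expect level [-1.76  7.82] half [-0.95  4.16]
side legR (185, 304) match 0.96 moved(r,c) [-0.77 -0.01] expect level [-0.74 -0.14] half [-0.4  -0.07]
side legL (189, 209) match 0.98 moved(r,c) [-0.76 -0.17] expect level [-0.75  0.04] half [-0.41  0.02]
```

Emit:
play_rows:
  plan:
    - [[0, -1, 0, 0], [0, -1, 0, 0], [0, -1, 0, 0], [0, -1, 0, 0], [0, -1, 0, 0], [0, -1, 0, 0], [0, -1, 0, 0], [0, -1, 0, 0]]

```text
time_s: 21.15
position: [0.5144, 0.1214, 0.2041]
eef_rot: [3.141, -0.001, 1.78]
force: [-0.9, 8.0, 1.8]
finger_gap: 0.216
grasp_force: 4.1
```

```bash
python3 tilt.py | grep -e "top dial" -e "side leg[RL]"; python3 back.py | tail -3
```

```text
top dial (154, 320) match 0.89 moved(r,c) [-1.87  6.98] expect level [-1.76  7.82] half [-0.95  4.16]
side legR (185, 304) match 0.96 moved(r,c) [-0.78 -0.01] expect level [-0.74 -0.14] half [-0.4  -0.07]
side legL (189, 209) match 0.98 moved(r,c) [-0.76 -0.16] expect level [-0.75  0.04] half [-0.41  0.02]
262 253 [0.5126 0.1134] tcp->back dist 0.008145311966040548
tcp [0.5143 0.1214] yaw 1.7804026926766139 force [-0.907   7.522   2.1888] t 21.25 tcp-foot 0.08901179898031929
[297.2, 127.8, 78.4, 48.1]
```

Force is now climbing and the dial has nearly stopped moving. I'll back off and check.

Emit:
play_rows:
  plan:
    - [[0, 2, 0, 0], [-1, 6, 0, 0], [-4, 20, 0, 0], [-8, 45, 0, 0], [-12, 65, 10, 0], [-18, 90, 40, 0], [-18, 95, 80, 0], [-40, 110, 120, 0]]

```text
time_s: 22.25
position: [0.4748, 0.2317, 0.3258]
eef_rot: [-3.141, -0.001, 1.779]
force: [0.0, -1.0, 0.9]
finger_gap: 0.212
grasp_force: 0.0
```

Emit:
play_rows:
  plan:
    - [[-40, 40, 40, 0], [-80, 80, 80, 0], [-110, 120, 80, 0], [-120, 160, 80, 0], [-120, 200, 80, 0], [-120, 230, 80, 0], [-120, 230, 80, 0], [-120, 230, 80, 0]]

```text
time_s: 23.05
position: [0.3528, 0.462, 0.4042]
eef_rot: [-3.141, -0.0, 1.783]
force: [0.1, 0.2, -1.0]
finger_gap: 0.212
grasp_force: 0.0
```

```bash
python3 tilt.py | grep -v legfar; python3 chk.py pics/c4.png; python3 - <<'E'
import cv2,numpy as np
a=cv2.imread("pics/side_c.png")[140:270,195:325];b=cv2.imread("pics/top_c.png")[120:240,230:390]
o=np.zeros((600,800,3),np.uint8);o[:400,:400]=cv2.resize(a,(400,400),interpolation=2);o[:300,400:]=cv2.resize(b,(400,300),interpolation=2)
o[300:,400:]=cv2.resize(cv2.imread("pics/top0.png")[120:240,230:390],(400,300),interpolation=2)
cv2.imwrite("pics/c4.png",o)
E
```

```text
top dial (154, 320) match 0.95 moved(r,c) [-1.73  6.65] expect level [-1.76  7.82] half [-0.95  4.16]
top filler (179, 285) match 0.9 moved(r,c) [-1.31  3.92] expect level [-1.18  3.07] half [-0.63  1.61]
top band (187, 276) match 0.96 moved(r,c) [-0.95  1.16] expect level [-0.84  1.18] half [-0.44  0.61]
top legR (228, 328) match 0.94 moved(r,c) [-0.26  1.03] expect level [-0.29  1.27] half [-0.15  0.67]
top legL (130, 303) match 0.87 moved(r,c) [-1.91  7.93] expect level [-0.27  1.22] half [-0.15  0.65]
side dial (125, 256) match 0.95 moved(r,c) [-2.67 -0.01] expect level [-3.51 -0.24] half [-1.92 -0.13]
side filler (187, 258) match 0.94 moved(r,c) [-3.9 -0.2] expect level [-3.32 -0.17] half [-1.78 -0.09]
side band (213, 259) match 0.94 moved(r,c) [-2.81  0.02] expect level [-2.66 -0.11] half [-1.4  -0.06]
side legR (185, 304) match 0.64 moved(r,c) [ -0.66 -14.  ] expect level [-0.74 -0.14] half [-0.4  -0.07]
side legL (189, 209) match 0.98 moved(r,c) [-0.76 -0.15] expect level [-0.75  0.04] half [-0.41  0.02]
23.15 [0.354  0.4603 0.4042]
side wedge_tip 0.79 [ 0.5434 -0.0164  0.    ]
side wedge_back 0.91 [0.5168 0.1124 0.009 ]
side stand 0.94 [ 0.5606 -0.097   0.    ]
side stand 0.67 [0.5352 0.0479 0.    ]
side foot_short 0.57 [0.5411 0.0162 0.006 ]
top wedge_tip 0.85 [ 0.5429 -0.0081  0.    ]
top wedge_back 0.76 [0.5143 0.1077 0.009 ]
top stand 0.55 [ 0.563  -0.0945  0.    ]
top foot_short 0.15 [0.5266 0.0482 0.006 ]
```

View pics/c4.png

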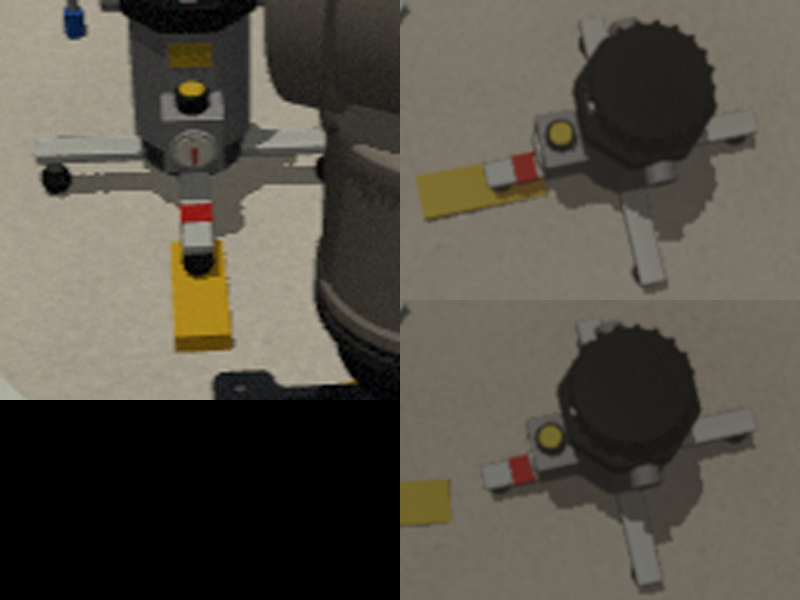

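```bash
python3 - <<'E'
from h import *
np.set_printoptions(precision=4,suppress=True)
S=manip.read_camera("side");T=manip.read_camera("top")
f=lambda x,y,z:at(S,(140+(y-1)/3.077,195+(x-1)/3.077),z)
B=f(203,349.5,0);F=f(199,262,.022);print("back",B,"foot",F,"depth",130-1000*np.hypot(*(B-F)[:2]))
# wedge front-left/right thin corners
print("thin corners",f(174,241,.0025),f(221,241,.0025))
def tri(a,b):
    (o1,d1),(o2,d2)=ray(S,*a),ray(T,*b)
    x=np.linalg.lstsq(np.c_[d1,-d2],o2-o1,rcond=None)[0]
    p,q=o1+x[0]*d1,o2+x[1]*d2; return (p+q)/2,np.linalg.norm(p-q)
def yc(im,box):
    r0,r1,c0,c1=box;h=cv2.cvtColor(im[r0:r1,c0:c1],cv2.COLOR_BGR2HSV)
    m=((h[...,0]>15)&(h[...,0]<32)&(h[...,1]>110)&(h[...,2]>70)).astype(np.uint8)
    k,l,s,c=cv2.connectedComponentsWithStats(m); i=1+np.argmax(s[1:,4]);
    w=(h[...,1].astype(float)*h[...,2])*(cv2.dilate((l==i).astype(np.uint8),np.ones((3,3)))>0)
    yy,xx=np.mgrid[r0:r1,c0:c1];return ((w*yy).sum()/w.sum(),(w*xx).sum()/w.sum()),s[i,4]
sb=(164,182,248,268);tb=(166,184,280,304)
R=[]
for e in("0","_c"):
    a,n1=yc(cv2.imread(f"pics/side{e}.png"),sb);b,n2=yc(cv2.imread(f"pics/top{e}.png"),tb)
    X,err=tri(a,b);R.append(X);print(a,n1,b,n2,X,err)
u=np.array([.2105,-.9776,0]);d=R[1]-R[0];O=np.array([.5591,-.0901,0])
print("along",d@u,"up",d[2],"lat",d@[.9776,.2105,0],"tilt est horiz",d@u/((R[0][2]+R[1][2])/2),"vert",d[2]/-((R[0]+R[1])/2@u-O@u))
E
```

```text
back [0.5163 0.1114 0.    ] foot [0.5323 0.0332 0.022 ] depth 50.200933357633716
thin corners [ 0.5624 -0.011   0.0025] [ 0.5218 -0.0167  0.0025]
(np.float64(172.16838232565226), np.float64(256.9231625682927)) 37 (np.float64(174.15214665446362), np.float64(289.6742971416488)) 67 [ 0.5429 -0.0186  0.1505] 0.002288030302190162
(np.float64(168.41528361271716), np.float64(256.7922351399692)) 37 (np.float64(172.75988603773968), np.float64(293.9707792419467)) 73 [ 0.5448 -0.028   0.155 ] 0.002201055525500033
along 0.009625009507515207 up 0.004517462860442689 lat -0.00014058380820256296 tilt est horiz 0.06300348499110951 vert 0.06591254516373259
```

The tilt has changed by 0.063–0.066 rad of the 0.064 rad lean, so the stand is level. Foot position moved about 1 mm and the hand is clear.

```bash
python3 -c "
from station import manip
print(manip.job_done())"
```

```text
the job is handed in; nothing more can be done
None
```

The yellow wedge is in place under the red-banded foot and the stand measures level: it came up 0.063–0.066 rad against the 0.064 rad lean. That is my evidence the opposite foot is down, since I could not see it directly. The short foot shifted about 1 mm, the hand is clear, and I handed the job in at about 24 s; no verdict came back.

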